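Clamp a copper tube in the bench tube clamp

TASK

Lock the copper tube in the bench clamp: swing the clamp's hinged half over the tube and press it fully home so its rubber liner is squeezed flat, but gently enough not to crush the thin tube. Then bring the swing bolt up into the open slot of the hinged half, drawing it out by its T-bar against its spring to clear the raised lips, push it lightly to the bottom of the slot without jamming it hard, and let its square washer drop in behind the lips. Leave the tube where it lies and the hammer, wooden block and stake undisturbed.

Things in the scene. Friction and masses are not known exactly. Their poses are not given: they have to be found in the camera images.
- clamp: Dark steel bench tube clamp, screwed down. Origin: centre of the underside of its 170 x 120 x 12 mm base plate. y runs along the tube and both hinge pins, z up, x from the swing-bolt side to the hinge side. A V saddle 50 mm wide (y) carries the tube, axis at x = 0, z = 56 mm. Hinge ears up to z = 62 mm, outer faces y = +-26; bolt ears up to z = 38 mm, outer faces y = +-14.
- hinge (a point): Centre of the hinge pin of the hinged half: clamp frame x = +48, y = 0, z = 56 mm.
- pivot (a point): Centre of the pivot pin of the swing bolt: clamp frame x = -50, y = 0, z = 30 mm.
- cap (a joint): Angle (rad) of the hinged half, a dark steel arched strap 34 mm wide ending in a forked lug. 0 = fully home (lug level, liner flat), grows as it opens towards +x of the clamp; 1.57 = lug above the hinge; stop 1.75. Stiff: stays where left; 3 to 7 N at the lug moves it. The liner meets the tube at 0.06; from there the press grows to 6 N at the lug or 12 N on the arch top, then it stops hard. It stays home.
- lug (a point): Centre of the forked lug at the free end of the hinged half, 100 mm from the hinge pin; closed: clamp x = -52, y = 0, z = 58 mm. The lug is 40 mm long (closed: x = -68 to -28 mm, the arch rises from x = -33), 34 mm wide (y) and 8 mm thick (top at z = 62 mm). Its flat sides, 34 mm apart along y, can be pinched from above at any angle of the joint.
- slot (a point): Middle of the slot's inner end, level with the lug's top face; closed: clamp x = -46, y = 0, z = 62 mm. The slot, 10 mm wide on the centre line, is open at the lug's free end (x = -68 mm). On top, at the free end, each prong carries a raised lip 4 mm high and 7.5 mm long (x = -68 to -60.5 mm) that keeps the seated washer from sliding out.
- slot_end: The wall that closes the inner end of the slot (closed: faces -x at clamp x = -46 mm). This body's origin is on the hinge pin. The stem may press on it with at most 60 N, which is about 20 N of push at the T-bar (lever).
- liner: Black rubber liner under the flat top of the arch (the top is 34 x 34 mm, level at z = 88 mm when closed, centred over the tube). Liner 28 x 32 mm, sprung: 3 mm of travel, about 1.5 N at first touch and 7 N when flat. It may press on the tube with at most 40 N.
- swing (a joint): Angle (rad) of the swing bolt about its pivot: 0 = upright, its stem touching the bottom of the slot; grows as it lies outward towards -x of the clamp; outward stop at 1.35. Undrawn, its washer runs into the end of the closed lug at about 0.85, so draw it out before that. Light friction: it stays where it is left.
- draw (a joint): How far (m) the bolt is drawn out along its length against its return spring: 0 = fully in, 0.022 = stop. The pull is 3 N at 0 and 8 N at 0.022. Seated in the closed clamp the washer rests on the lug at 0.003; to swing in over the lips it needs 0.0125 or more, so about 0.017 (0.007 or more once upright). Let go, it springs back, damped.
- tee (a point): Centre of the bolt's T-bar, a knurled steel round bar 16 mm thick and 36 mm long along the clamp's y; its domed ends can be pinched from above and pivot freely in the grip. 62 mm (plus draw) from the pivot. Below it on the 8 mm stem is a square washer 18 (x) x 26 (y) x 6 mm, underside 33 mm from this point. With the stem at the slot's bottom the washer clears the lips by only 1.5 mm.
- tube: Thin copper tube, 42 mm in diameter and 250 mm long, lying loose in the saddle; origin at its centre, y along it.
- hammer: Hammer with a wooden handle lying on the bench, origin under it. Bystander.
- dish_block: Light wooden block 110 x 90 x 45 mm with a round hollow on top, origin at the centre of its underside. Bystander.
- stake: Small dark steel mushroom stake, 56 mm across and 68 mm high, standing on the bench, origin at the centre of its underside. Bystander.
- teebolt: The moving part of the swing bolt (stem, washer and T-bar); origin on the pivot pin at draw 0, z along the stem towards the T-bar.

How it is judged (in metres and radians):
On the way, in this order (a step that is already met when the one before it is completed fails the run):
1. the hinged half is pressed fully home over the tube (within 0.012 rad) while the swing bolt still lies outside (value of joint cap below 0.012 rad and value of joint swing above 0.5 rad), for 0.2 s.
2. the bolt is brought up to the slot drawn out, its washer above the lips (value of joint swing below 0.25 rad and value of joint draw above 0.0055 m and value of joint cap below 0.03 rad), for 0.02 s.
At the end, for the whole second after the job is handed in: The hinged half is home (within 0.015 rad), the bolt stands upright at the bottom of the slot (within 0.04 rad) with its washer down on the lug behind the lips (draw under 5 mm), the tube lies at rest in the saddle within 15 mm of where it started, and the robot has let go (value of joint cap below 0.015 rad and value of joint swing between -0.04 and 0.04 rad and value of joint draw below 0.005 m and distance between tube and hinge below 0.075 m and distance of tube from where it was at the start of the episode below 0.015 m and linear speed of tube below 0.02 m/s); the robot touches nothing.
It fails at once if the tube is crushed: the liner presses on it with more than 40 N (contact force between liner and tube above 40 N).
It fails at once if the bolt is jammed against the slot's end with more than 60 N (contact force between teebolt and slot_end above 60 N).
It fails at once if the hammer is moved more than 20 mm (distance of hammer from where it was at the start of the episode above 0.02 m).
It fails at once if the wooden block is moved more than 20 mm (distance of dish_block from where it was at the start of the episode above 0.02 m).
It fails at once if the stake is moved more than 20 mm (distance of stake from where it was at the start of the episode above 0.02 m).
It also fails if it takes over 69 s, if anything falls off the work surface, if the arm or the gripper's body presses on something with over 40 N, if the wrist force passes 120 N, or if a joint passes its speed limit or range.

ROBOT

A 7-joint arm with a two-finger parallel gripper is mounted at the origin on the work surface. World frame = base frame: x ahead of the robot, y to its left, z up, the work surface at z = 0. Lengths are in mm, angles in rad, forces in N, time in s.
With the tool pointing down it reaches from about 350 to 900 mm from the base axis. Payload 19.9 kg.
Tool frame: the origin (TCP) lies at the very end of the fingers, on their centre line; the grasp point (between the pads) lies 19 mm behind it; z points along the fingers, y is the direction in which the jaws open and shut (so a half turn about z gives the same grasp; the last joint's range is limited). The gripper opens to 94 mm and grips with 3 to 60 N. Pads are 16 mm wide; open, the fingers measure 119 mm over their backs; the gripper's body (75 mm by 177 mm) begins 78 mm behind the grasp point.
Start: joints at [1.159, 0.417, -0.01, 1.614, 0.005, 1.111, -0.053], TCP at [226.468, -582.504, 205.425] pointing down, gripper open.
Joint ranges: [-2.81, 2.81], [-0.39, 2.02], [-1.27, 1.25], [0.06, 2.57], [-1.19, 4.33], [0.19, 2], [-2.82, 2.82]. Speed limits (rad/s): [1.89, 1.89, 2.39, 2.39, 3.01, 3.01, 3.01].

INTERFACE

Orientations are given as a 3x3 rotation matrix whose columns are the frame's x, y, z axes.
In Python, from station import manip gives the robot as it stands.
- The arm moves only by the tool jog_arm, never from a script. Its argument "steps" is a list of rows, each an object of numbers: "gripper": the closure in counts, from 0 (fully open) to 255 (shut); "dx", "dy", "dz": the shift along the world's x, y, z normalised to -1 to 1, where 1 is 0.5 m; "ax", "ay", "az": the turn, a rotation vector about the world's x, y, z normalised to -1 to 1, where 1 is 30 degrees. In form: [{"gripper": .., "dx": .., "dy": .., "dz": .., "ax": .., "ay": .., "az": ..}, ...]. A call has 1 to 5 rows; each row shifts and turns the pose as measured when the row begins; what a row does not reach is not made up. A row lasts 1/10 s, in which the tool goes at most 50 mm and 8.59 degrees, less where a joint would pass 70% of its speed; a pose out of reach is approached as far as the arm can. A call with a number of a shift or a turn outside -1 to 1 is refused whole. A call with a gripper value outside its range is refused whole. The fingers move at their own pace and stop on an object; "force" is the grip in N (left out, the last holds). Time passes only in rows, so rows that do not move let the fingers close. It gives the time, the measured TCP pose, the force and the opening at its end, in the units of the state.
- manip.get_state(): the state, without advancing time (a new reading comes with each control period).
- manip.read_camera(name): name is "scene" or "top" or "wrist"; returns the picture (480x640x3 uint8, red, green, blue); there is no depth.
- manip.camera_params(name): a dict with "intrinsics" (3x3 intrinsics, pixels), "rvec" (rotation vector, rad) and "tvec" (3), from world to camera coordinates, as OpenCV has them; the wrist camera has in their place "hand_eye" (4x4, takes a point from camera to tool coordinates, whose origin is the TCP and whose axes are the flange's). Camera axes: x right, y down, z forward; pixel columns grow to the right and rows downward; lengths in mm; the calibration is good to about 2 mm. A picture is of the moment at which its call begins: read the wrist's pose just before it. camera_params takes no time and is no camera call.
- manip.sign_off(): hands the job in, once; it reports no verdict.
Trained networks look in the newest picture that a camera, given by its name, has taken for a name from the list of things; names that differ only in an ending like _2 or _b are one class to them, and where a whole thing is asked for, a point or a joint stands for the part that bears it (a point fixed in the world has none). Each returns a list of dicts, best first, with "confidence" (0 to 1); they miss things now and then, are a little off and sometimes report something else, mostly with a low value. They report only what shows in the picture. A call takes as long as a camera call.
- manip.silhouettes(thing, camera): "pixels" (480x640 bool, what is visible of it) and "point" ([column, row] in pixels, amid what is visible of it).
- manip.place_of(thing, camera): "point" ([column, row] in pixels: a listed point, or the origin of a listed thing).
The state is a dict: "t": time; "q": joint angles; "joint_velocities": joint speeds; "joint_efforts": joint torques, N m; "eef_pos": TCP position; "orientation": TCP orientation; "contact_force": force on the tool from outside, world axes, zero at the start; "wrist_torque": the same for the moment, N m; "opening": finger opening in mm.
Only numpy, scipy, OpenCV 4.12 (cv2) and the standard library are available. Lean on these libraries where they do the work, as an engineer would, in place of code of your own. Each camera call takes 0.05 s, during which the arm holds its last target. There are 200 camera calls.

## Working session

There is one attempt and no reset: what is moved stays moved. The work goes in short steps, Python scripts to look and compute and a tool call to move; the robot and the scene stay as the last step left them, time stands still between calls to the robot, and variables do not carry over. Pictures are saved under pics/ and viewed, about 8 in all and at most 12, crops included, and the job is handed in when it is done.

Besides the shell and the picture viewer there is one more tool, called after "Request:" by a JSON object that holds its "fn" and its "kwargs", one argument or row to a line. jog_arm: Moves the arm, as the interface text tells. Its arguments: {"type":"object","properties":{"steps":{"type":"array","items":{"type":"object","properties":{"gripper":{"type":"number"},"dx":{"type":"number","minimum":-1,"maximum":1},"dy":{"type":"number","minimum":-1,"maximum":1},"dz":{"type":"number","minimum":-1,"maximum":1},"ax":{"type":"number","minimum":-1,"maximum":1},"ay":{"type":"number","minimum":-1,"maximum":1},"az":{"type":"number","minimum":-1,"maximum":1}}}},"force":{"type":"number"}},"required":["steps"]}

```bash
mkdir -p pics; ls; cat > h.py <<'E'
import numpy as np, cv2
from station import manip
def P(cam):
    c=manip.camera_params(cam); K=np.array(c["intrinsics"],float)
    R=cv2.Rodrigues(np.array(c["rvec"],float))[0]; t=np.array(c["tvec"],float).ravel()
    return K@np.c_[R,t]
def proj(cam,X):
    p=P(cam)@np.r_[X,1]; return p[:2]/p[2]
def tri(a,pa,b,pb):
    X=cv2.triangulatePoints(P(a),P(b),np.array(pa,float).reshape(2,1),np.array(pb,float).reshape(2,1)).ravel()
    return X[:3]/X[3]
def save(cam,name):
    im=np.array(manip.read_camera(cam)); cv2.imwrite("pics/"+name,im[:,:,::-1]); return im
E
python3 - <<'E'
from h import *
s=manip.get_state(); print({k:np.round(s[k],3).tolist() for k in s})
a=save("scene","s0.png"); b=save("top","t0.png")
R={}
for c in("scene","top"):
    for n in("clamp","hinge","pivot","lug","slot","tee","tube","hammer","dish_block","stake"):
        r=manip.place_of(n,c)
        R[c,n]=r[0]["point"] if r else None
        print(c,n,[(np.round(x["point"],1).tolist(),round(x["confidence"],2)) for x in r[:2]])
for n in("clamp","hinge","pivot","lug","slot","tee","tube","hammer","dish_block","stake"):
    if R["scene",n] is not None and R["top",n] is not None: print(n,tri("scene",R["scene",n],"top",R["top",n]).round(1))
E
```

```text
pics
{'t': 0.0, 'q': [1.158, 0.418, -0.01, 1.614, 0.005, 1.111, -0.053], 'joint_velocities': [0.002, -0.001, -0.0, 0.001, 0.0, -0.0, -0.002], 'joint_efforts': [0.003, -85.125, 0.64, -42.598, -0.049, 0.019, 0.0], 'eef_pos': [226.353, -582.186, 204.826], 'orientation': [[0.932, 0.362, -0.001], [0.362, -0.932, 0.001], [-0.0, -0.001, -1.0]], 'contact_force': [-0.403, 0.143, -0.394], 'wrist_torque': [-0.02, 0.003, 0.014], 'opening': 94.107}
scene clamp [([303.6, 278.9], 0.74), ([293.9, 206.7], 0.29)]
scene hinge [([275.5, 257.9], 0.96)]
scene pivot [([331.6, 259.4], 0.7), ([302.7, 278.9], 0.45)]
scene lug [([291.1, 203.7], 0.77), ([301.1, 215.1], 0.59)]
scene slot [([293.4, 203.7], 0.84)]
scene tee [([363.8, 242.9], 0.75)]
scene tube [([306.3, 258.9], 0.87)]
scene hammer [([300.7, 211.9], 0.97)]
scene dish_block []
scene stake [([407.4, 322.4], 0.89)]
top clamp [([295.4, 218.7], 0.64)]
top hinge [([303.1, 185.9], 0.87), ([291.9, 236.9], 0.55)]
top pivot [([287.2, 235.4], 0.77), ([292.5, 236.9], 0.5)]
top lug [([302.0, 183.5], 0.68)]
top slot [([298.7, 180.2], 0.59)]
top tee [([281.2, 261.5], 0.58)]
top tube [([292.5, 205.0], 0.81), ([178.3, 155.4], 0.69)]
top hammer [([178.3, 153.4], 0.44), ([290.9, 235.3], 0.32)]
top dish_block [([178.4, 154.0], 0.67)]
top stake [([197.6, 256.8], 0.69)]
clamp [642.5  98.8   1.5]
hinge [689.3  86.3  54.6]
pivot [598.  112.3  37.5]
lug [659.   86.2 152.9]
slot [660.6  93.  157.5]
tee [542.6 121.   59.8]
tube [647.7 106.9  52.9]
hammer [698.1 260.2 233.9]
stake [555.7 278.3   3.9]
```

View pics/s0.png

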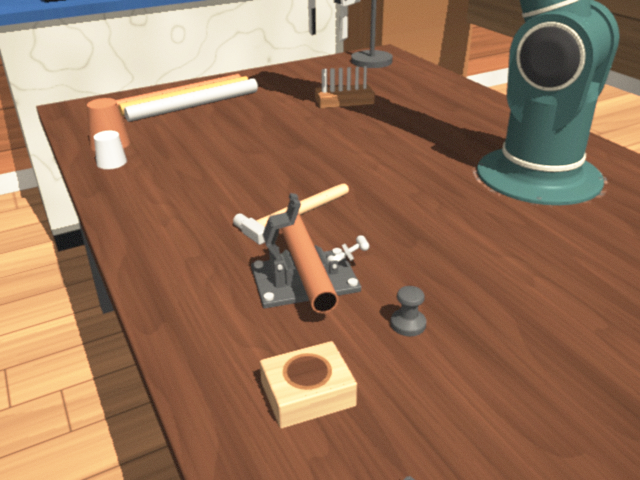

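View pics/t0.png

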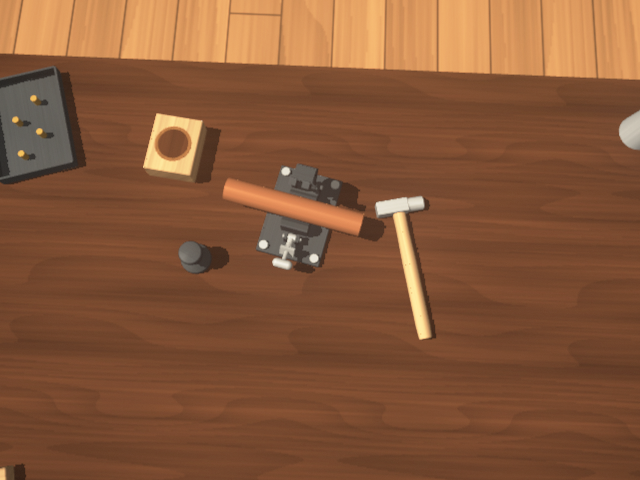

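The scene view shows the cap standing open at about (292,205) and the bolt lying outward with its T-bar at (363,243). The top view shows the clamp at (297,215), the hammer to its right, the block upper left and the stake lower left, all clear of the clamp. I'll move above the clamp and line the jaws up with its y axis.

Request:
{"fn": "jog_arm", "kwargs": {
  "steps": [
    {"gripper": 0, "dx": 0.048, "dy": 0.08, "dz": 0.025, "az": 0.28},
    {"gripper": 0, "dx": 0.048, "dy": 0.08, "dz": 0.025, "az": 0.28},
    {"gripper": 0, "dx": 0.048, "dy": 0.08, "dz": 0.025, "az": 0.28},
    {"gripper": 0, "dx": 0.048, "dy": 0.08, "dz": 0.025, "az": 0.28},
    {"gripper": 0, "dx": 0.048, "dy": 0.08, "dz": 0.025, "az": 0.28}
  ]
}}

```text
validation failed for argument at $.st...
```

```bash
python3 -c "
from h import *
print(np.round(manip.camera_params('wrist')['hand_eye'],3), np.round(manip.camera_params('wrist')['intrinsics'],1),np.round(manip.get_state()['q'],2))"
```

```text
[[-1.00000e-03 -9.73000e-01 -2.32000e-01  6.56800e+01]
 [ 1.00000e+00 -1.00000e-03  1.00000e-03  7.56000e-01]
 [-2.00000e-03 -2.32000e-01  9.73000e-01 -1.78794e+02]
 [ 0.00000e+00  0.00000e+00  0.00000e+00  1.00000e+00]] [[348.8   0.  315.3]
 [  0.  348.8 237.2]
 [  0.    0.    1. ]] [ 1.16  0.42 -0.01  1.61  0.    1.11 -0.05]
```

Request:
{"fn": "jog_arm", "kwargs": {
  "steps": [
    {"gripper": 0, "dx": 0.048, "dy": 0.08, "dz": 0.025, "ax": 0, "ay": 0, "az": 0.28},
    {"gripper": 0, "dx": 0.048, "dy": 0.08, "dz": 0.025, "ax": 0, "ay": 0, "az": 0.28},
    {"gripper": 0, "dx": 0.048, "dy": 0.08, "dz": 0.025, "ax": 0, "ay": 0, "az": 0.28},
    {"gripper": 0, "dx": 0.048, "dy": 0.08, "dz": 0.025, "ax": 0, "ay": 0, "az": 0.28},
    {"gripper": 0, "dx": 0.048, "dy": 0.08, "dz": 0.025, "ax": 0, "ay": 0, "az": 0.28}
  ]
}}

```text
t: 1.6
eef_pos: [344.3, -379.1, 267.3]
orientation: [[0.441, 0.897, -0.004], [0.897, -0.441, -0.001], [-0.003, -0.003, -1.0]]
contact_force: [1.2, 0.3, 0.9]
opening: 93.8
```

Request:
{"fn": "jog_arm", "kwargs": {
  "steps": [
    {"gripper": 0, "dx": 0.048, "dy": 0.084, "dz": 0.014, "ax": 0, "ay": 0, "az": 0.28},
    {"gripper": 0, "dx": 0.048, "dy": 0.084, "dz": 0.014, "ax": 0, "ay": 0, "az": 0.28},
    {"gripper": 0, "dx": 0.048, "dy": 0.084, "dz": 0.014, "ax": 0, "ay": 0, "az": 0.28},
    {"gripper": 0, "dx": 0.048, "dy": 0.084, "dz": 0.014, "ax": 0, "ay": 0, "az": 0.28},
    {"gripper": 0, "dx": 0.048, "dy": 0.084, "dz": 0.014, "ax": 0, "ay": 0, "az": 0.28}
  ]
}}

```text
t: 2.1
eef_pos: [465.6, -163.8, 305.5]
orientation: [[-0.289, 0.957, 0.002], [0.957, 0.289, -0.007], [-0.007, -0.0, -1.0]]
contact_force: [0.5, 0.3, -0.2]
opening: 93.7
```

Request:
{"fn": "jog_arm", "kwargs": {
  "steps": [
    {"gripper": 0, "dx": 0.048, "dy": 0.084, "dz": 0, "ax": 0, "ay": 0, "az": 0.28},
    {"gripper": 0, "dx": 0.048, "dy": 0.084, "dz": 0, "ax": 0, "ay": 0, "az": 0.28},
    {"gripper": 0, "dx": 0.048, "dy": 0.084, "dz": 0, "ax": 0, "ay": 0, "az": 0.28},
    {"gripper": 0, "dx": 0.048, "dy": 0.084, "dz": 0, "ax": 0, "ay": 0, "az": 0.28},
    {"gripper": 0, "dx": 0.048, "dy": 0.084, "dz": 0, "ax": 0, "ay": 0, "az": 0.28}
  ]
}}

```text
t: 2.6
eef_pos: [588.6, 53.8, 308.5]
orientation: [[-0.864, 0.504, 0.012], [0.504, 0.864, -0.004], [-0.012, 0.003, -1.0]]
contact_force: [1.3, -0.6, 0.7]
opening: 94.2
```

Request:
{"fn": "jog_arm", "kwargs": {
  "steps": [
    {"gripper": 0, "dx": 0.02, "dy": 0.045, "dz": 0, "ax": 0, "ay": 0, "az": 0.24},
    {"gripper": 0, "dx": 0.02, "dy": 0.045, "dz": 0, "ax": 0, "ay": 0, "az": 0.23},
    {"gripper": 0, "dx": 0, "dy": 0, "dz": 0, "ax": 0, "ay": 0, "az": 0}
  ]
}}

```text
t: 2.9
eef_pos: [610.2, 107.8, 307.8]
orientation: [[-0.967, 0.256, 0.012], [0.256, 0.967, 0.003], [-0.011, 0.006, -1.0]]
contact_force: [0.2, 0.8, -0.2]
opening: 94.2
```

```bash
cat >> h.py <<'E'
def wristP():
    s=manip.get_state(); T=np.eye(4); T[:3,:3]=s["orientation"]; T[:3,3]=s["eef_pos"]
    c=manip.camera_params("wrist"); W=np.linalg.inv(T@np.array(c["hand_eye"],float))
    return np.array(c["intrinsics"],float)@W[:3]
def look(tag,names):
    Pw=wristP(); save("wrist",tag+".png"); r={}
    for n in names:
        d=manip.place_of(n,"wrist"); r[n]=(d[0]["point"],d[0]["confidence"]) if d else None
    import pickle; pickle.dump((Pw,r),open(tag+".pkl","wb"))
    for n in r: print(n, None if r[n] is None else (np.round(r[n][0],1),round(r[n][1],2)))
E
python3 -c "
from h import *
print(manip.get_state()['eef_pos'])
look('w0',['clamp','hinge','pivot','lug','slot','tee','tube'])"
```

```text
[610.1726946  107.76238767 307.84154603]
clamp (array([311. , 222.7]), 0.94)
hinge (array([310.3, 270.9]), 0.94)
pivot (array([309.9, 193.2]), 0.57)
lug (array([309.2, 268. ]), 0.62)
slot (array([311. , 274.3]), 0.77)
tee (array([306.9, 150.3]), 0.95)
tube (array([318.2, 235.3]), 0.63)
```

View pics/w0.png

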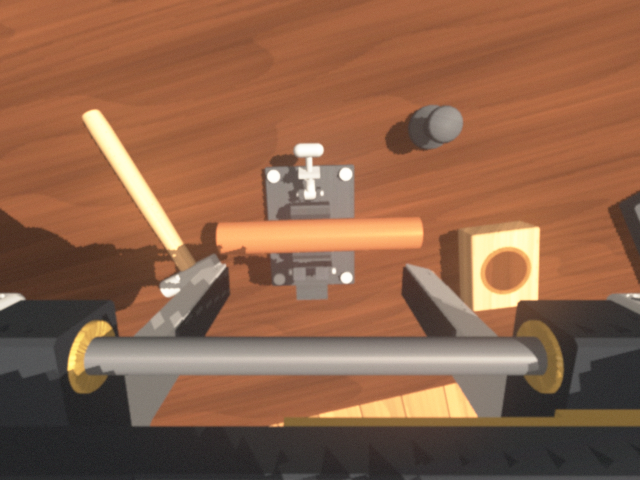

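The wrist view looks from the bolt side. It shows the T-bar at (308,150), the pivot near (310,193), the tube at (318,235) and the open lug near (312,288). I'll take a second wrist view and fit all the pixels jointly.

Request:
{"fn": "jog_arm", "kwargs": {
  "steps": [
    {"gripper": 0, "dx": -0.08, "dy": 0.024, "dz": -0.03, "ax": 0, "ay": 0, "az": 0},
    {"gripper": 0, "dx": -0.08, "dy": 0.024, "dz": -0.03, "ax": 0, "ay": 0, "az": 0},
    {"gripper": 0, "dx": -0.08, "dy": 0.024, "dz": -0.03, "ax": 0, "ay": 0, "az": 0},
    {"gripper": 0, "dx": 0, "dy": 0, "dz": 0, "ax": 0, "ay": 0, "az": 0}
  ]
}}

```text
t: 3.7
eef_pos: [485.6, 138.0, 261.1]
orientation: [[-0.962, 0.272, 0.013], [0.272, 0.962, -0.0], [-0.013, 0.003, -1.0]]
contact_force: [0.8, -0.5, 0.9]
opening: 93.9
```

```bash
cat > fit.py <<'E'
from h import *
import pickle
from scipy.optimize import least_squares
obs=[]
top=dict(scene=dict(clamp=(303.6,278.9),hinge=(275.5,257.9),pivot=(331.6,259.4),lug=(291.1,203.7),slot=(293.4,203.7),tee=(363.8,242.9)),
 top=dict(clamp=(295.4,218.7),hinge=(303.1,185.9),pivot=(287.2,235.4),lug=(302,183.5),slot=(298.7,180.2),tee=(281.2,261.5)))
for c in top:
    for n,p in top[c].items(): obs.append((c,P(c),n,np.array(p)))
for t in("w0","w1"):
    Pw,r=pickle.load(open(t+".pkl","rb"))
    for n in r:
        if r[n] and n!="tube": obs.append((t,Pw,n,np.array(r[n][0])))
def pts(v):
    x,y,a,c,s=v; e=np.array([np.cos(a),np.sin(a),0]); o=np.array([x,y,0.]); z=np.array([0,0,1.])
    f=lambda X,Z:o+e*X+z*Z
    rot=lambda X,Z:(48+(X-48)*np.cos(c)+(Z-56)*np.sin(c),56-(X-48)*np.sin(c)+(Z-56)*np.cos(c))
    return dict(clamp=o,hinge=f(48,56),pivot=f(-50,30),lug=f(*rot(-52,58)),slot=f(*rot(-46,62)),tee=f(-50-62*np.sin(s),30+62*np.cos(s)))
def res(v):
    p=pts(v); out=[]
    for t,M,n,q in obs:
        u=M@np.r_[p[n],1]; out.append(u[:2]/u[2]-q)
    return np.ravel(out)
b=least_squares(res,[642,99,-.28,1.3,1.1],loss="soft_l1",f_scale=1.5)
print(b.x.round(3)); p=pts(b.x)
for n in p: print(n,p[n].round(1))
for o,e in zip(obs,res(b.x).reshape(-1,2)): print(o[0],o[2],e.round(1))
E
python3 -c "
from h import *
print(manip.get_state()['eef_pos'])
look('w1',['clamp','hinge','pivot','lug','slot','tee','tube'])"; python3 fit.py
```

```text
[485.64465546 138.02940854 261.09928284]
clamp (array([317.3, 324. ]), 0.84)
hinge (array([314.3, 413.1]), 0.49)
pivot (array([315. , 293.8]), 0.93)
lug (array([317.6, 410.5]), 0.85)
slot (array([315.7, 415.4]), 0.73)
tee (array([312.4, 262.5]), 0.72)
tube (array([323.9, 343.5]), 0.77)
[ 6.42959e+02  9.28040e+01 -2.47000e-01  1.21200e+00  1.10800e+00]
clamp [643.   92.8   0. ]
hinge [689.5  81.1  56. ]
pivot [594.5 105.   30. ]
lug [657.3  89.2 150.3]
slot [663.   87.8 146.1]
tee [540.7 118.5  57.7]
scene clamp [ 1.3 -0.4]
scene hinge [ 1.1 -1.5]
scene pivot [0.7 1. ]
scene lug [2.9 2.2]
scene slot [-2.8  4.9]
scene tee [-0.7 -0.1]
top clamp [ 5.  -2.4]
top hinge [ 4.4 -2.4]
top pivot [4.8 2.2]
top lug [-1.1  0.4]
top slot [3.2 1.3]
top tee [0.8 2.1]
w0 clamp [0.1 2.8]
w0 hinge [ 1.1 -0.3]
w0 pivot [ 0.4 -0.3]
w0 lug [1.1 3. ]
w0 slot [-0.6  0.6]
w0 tee [ 2.4 -1.2]
w1 clamp [-1.8 -1.3]
w1 hinge [  2.4 -34.4]
w1 pivot [-0.6  4.5]
w1 lug [-1.3  0.4]
w1 slot [ 0.8 -2.6]
w1 tee [0.6 1.1]
```

View pics/w1.png

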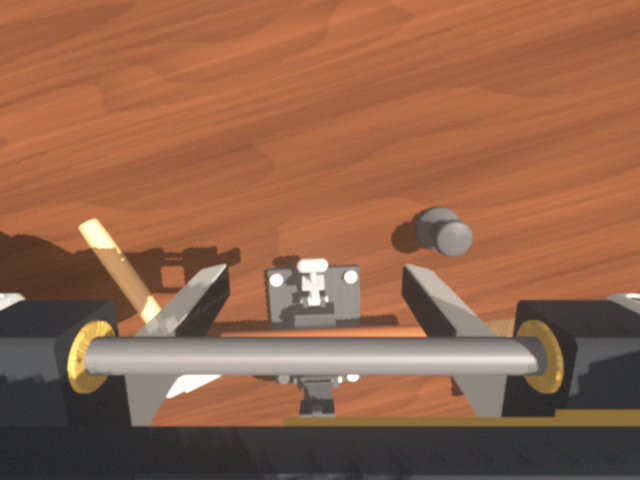

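```bash
cat > fit2.py <<'E'
from h import *
import pickle
from scipy.optimize import least_squares
W0=pickle.load(open("w0.pkl","rb"))[0]; W1=pickle.load(open("w1.pkl","rb"))[0]
# bolts by (sx,sy): -x side is bolt side; +y is image right in wrist, left in top
O=[(W0,-1,-1,274,176),(W0,-1,1,345,174),(W0,1,-1,279,279),(W0,1,1,346,278),(W1,-1,-1,277,280),(W1,-1,1,350,277),
(P("top"),1,1,286,171),(P("top"),1,-1,335,184),(P("top"),-1,1,264,244),(P("top"),-1,-1,314,258),
(P("scene"),1,1,268.5,296.5),(P("scene"),-1,1,353,283)]
def res(v,O=O):
    x,y,a,A,B,h=v; o=[]
    for M,sx,sy,c,r in O:
        X=[x+np.cos(a)*sx*A-np.sin(a)*sy*B,y+np.sin(a)*sx*A+np.cos(a)*sy*B,h,1]; u=M@X; o+=[u[0]/u[2]-c,u[1]/u[2]-r]
    return np.array(o)
for sub in (O,O[:6],O[6:]):
    b=least_squares(lambda v:np.r_[res(v,sub),(v[3]-72)/3,(v[4]-47)/3,(v[5]-15)/2],[643,93,-.25,72,47,15],loss="soft_l1"); print(b.x.round(3)); print(res(b.x,sub).reshape(-1,2).round(1).tolist())
E
python3 fit2.py
```

```text
[ 6.44427e+02  9.30720e+01 -2.31000e-01  7.30160e+01  4.77360e+01
  1.38310e+01]
[[0.1, 0.3], [0.5, 0.2], [0.9, 0.1], [0.2, -0.8], [-0.3, -0.8], [0.3, -0.9], [0.5, -0.1], [0.4, 0.1], [0.0, -0.2], [0.2, -0.3], [-0.3, -0.6], [-0.9, -1.3]]
[ 6.44213e+02  9.26070e+01 -2.36000e-01  7.29130e+01  4.74170e+01
  1.56710e+01]
[[0.0, 0.2], [0.2, 0.5], [0.4, 0.3], [-0.5, -0.4], [-0.3, -0.4], [0.1, -0.2]]
[ 6.4418e+02  9.3920e+01 -2.2900e-01  7.3179e+01  4.7886e+01  1.3352e+01]
[[-0.1, -0.0], [0.0, 0.1], [-0.4, 0.1], [-0.1, -0.1], [0.0, -0.0], [-0.4, -0.9]]
```

Request:
{"fn": "jog_arm", "kwargs": {
  "steps": [
    {"gripper": 0, "dx": 0.07, "dy": -0.02, "dz": -0.04, "ax": 0, "ay": 0.025, "az": 0.083},
    {"gripper": 0, "dx": 0.07, "dy": -0.02, "dz": -0.05, "ax": 0, "ay": 0, "az": 0},
    {"gripper": 0, "dx": 0.07, "dy": -0.02, "dz": -0.05, "ax": 0, "ay": 0, "az": 0},
    {"gripper": 0, "dx": 0.07, "dy": -0.02, "dz": -0.05, "ax": 0, "ay": 0, "az": 0},
    {"gripper": 0, "dx": 0.05, "dy": -0.015, "dz": -0.05, "ax": 0, "ay": 0, "az": 0}
  ]
}}

```text
t: 4.6
eef_pos: [663.8, 88.5, 141.4]
orientation: [[-0.973, 0.231, 0.009], [0.231, 0.973, 0.002], [-0.009, 0.004, -1.0]]
contact_force: [-0.4, 0.4, 1.0]
opening: 93.8
```

Request:
{"fn": "jog_arm", "kwargs": {
  "steps": [
    {"gripper": 0, "dx": 0, "dy": 0, "dz": 0, "ax": 0, "ay": 0, "az": 0}
  ]
}}

```text
t: 4.7
eef_pos: [664.7, 86.3, 136.6]
orientation: [[-0.972, 0.234, 0.004], [0.234, 0.972, 0.001], [-0.004, 0.002, -1.0]]
contact_force: [-0.7, 0.3, -0.2]
opening: 94.1
```

Request:
{"fn": "jog_arm", "kwargs": {
  "steps": [
    {"gripper": 0, "dx": -0.012, "dy": 0.006, "dz": 0, "ax": 0, "ay": 0, "az": 0},
    {"gripper": 140, "dx": 0, "dy": 0, "dz": 0, "ax": 0, "ay": 0, "az": 0},
    {"gripper": 140, "dx": 0, "dy": 0, "dz": 0, "ax": 0, "ay": 0, "az": 0},
    {"gripper": 140, "dx": 0, "dy": 0, "dz": 0, "ax": 0, "ay": 0, "az": 0},
    {"gripper": 140, "dx": 0, "dy": 0, "dz": 0, "ax": 0, "ay": 0, "az": 0}
  ],
  "force": 20
}}

```text
t: 5.2
eef_pos: [657.6, 91.3, 139.2]
orientation: [[-0.973, 0.232, 0.006], [0.232, 0.973, 0.002], [-0.006, 0.004, -1.0]]
contact_force: [0.2, -0.0, 0.2]
opening: 65.2
```

```bash
python3 -c "
from h import *
im=save('scene','s1.png'); c=cv2.resize(im[150:330,200:440],None,fx=3,fy=3,interpolation=cv2.INTER_CUBIC); cv2.imwrite('pics/s1c.png',c[:,:,::-1])"
```

```text
(no output)
```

View pics/s1c.png

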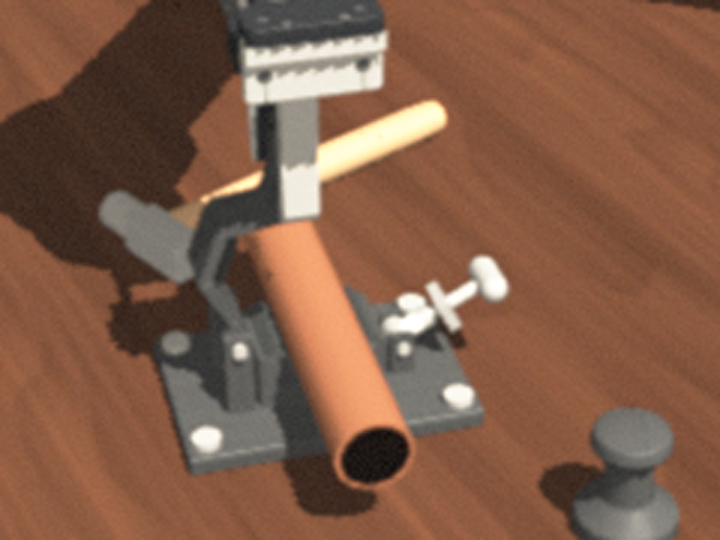

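The fingers straddle the lug, with the near finger at (300,190) in the crop. I'll keep closing.

Request:
{"fn": "jog_arm", "kwargs": {
  "steps": [
    {"gripper": 200, "dx": 0, "dy": 0, "dz": 0, "ax": 0, "ay": 0, "az": 0},
    {"gripper": 200, "dx": 0, "dy": 0, "dz": 0, "ax": 0, "ay": 0, "az": 0},
    {"gripper": 200, "dx": 0, "dy": 0, "dz": 0, "ax": 0, "ay": 0, "az": 0},
    {"gripper": 200, "dx": 0, "dy": 0, "dz": 0, "ax": 0, "ay": 0, "az": 0},
    {"gripper": 200, "dx": 0, "dy": 0, "dz": 0, "ax": 0, "ay": 0, "az": 0}
  ],
  "force": 20
}}

```text
t: 5.75
eef_pos: [657.8, 91.4, 140.1]
orientation: [[-0.973, 0.232, 0.008], [0.232, 0.973, 0.002], [-0.007, 0.004, -1.0]]
contact_force: [-0.7, -0.1, 0.9]
opening: 33.6
```

Request:
{"fn": "jog_arm", "kwargs": {
  "steps": [
    {"gripper": 200, "dx": -0.029, "dy": 0.007, "dz": -0.012, "ax": 0, "ay": 0, "az": 0},
    {"gripper": 200, "dx": -0.027, "dy": 0.006, "dz": -0.017, "ax": 0, "ay": 0, "az": 0},
    {"gripper": 200, "dx": -0.024, "dy": 0.006, "dz": -0.021, "ax": 0, "ay": 0, "az": 0}
  ]
}}

```text
t: 6.05
eef_pos: [621.7, 100.1, 118.2]
orientation: [[-0.972, 0.235, 0.017], [0.235, 0.972, 0.002], [-0.016, 0.006, -1.0]]
contact_force: [-0.0, -3.9, 10.6]
opening: 33.6
```

Request:
{"fn": "jog_arm", "kwargs": {
  "steps": [
    {"gripper": 200, "dx": -0.02, "dy": 0.005, "dz": -0.02, "ax": 0, "ay": 0.03, "az": 0},
    {"gripper": 200, "dx": -0.018, "dy": 0.004, "dz": -0.024, "ax": 0, "ay": 0, "az": 0},
    {"gripper": 200, "dx": -0.015, "dy": 0.003, "dz": -0.026, "ax": 0, "ay": 0, "az": 0}
  ]
}}

```text
t: 6.35
eef_pos: [595.7, 106.0, 85.0]
orientation: [[-0.972, 0.235, 0.006], [0.235, 0.972, 0.001], [-0.005, 0.003, -1.0]]
contact_force: [-1.2, 0.3, 7.1]
opening: 33.5
```

Request:
{"fn": "jog_arm", "kwargs": {
  "steps": [
    {"gripper": 200, "dx": -0.009, "dy": 0.002, "dz": -0.021, "ax": 0, "ay": 0, "az": 0},
    {"gripper": 200, "dx": -0.006, "dy": 0.001, "dz": -0.021, "ax": 0, "ay": 0, "az": 0},
    {"gripper": 200, "dx": -0.004, "dy": 0.001, "dz": -0.02, "ax": 0, "ay": 0, "az": 0},
    {"gripper": 200, "dx": 0, "dy": 0, "dz": 0, "ax": 0, "ay": 0, "az": 0}
  ]
}}

```text
t: 6.75
eef_pos: [584.5, 108.6, 53.1]
orientation: [[-0.972, 0.234, 0.005], [0.234, 0.972, 0.001], [-0.005, 0.002, -1.0]]
contact_force: [3.0, -0.5, -5.7]
opening: 33.7
```

Request:
{"fn": "jog_arm", "kwargs": {
  "steps": [
    {"gripper": 200, "dx": -0.001, "dy": 0, "dz": -0.008, "ax": 0, "ay": 0, "az": 0},
    {"gripper": 200, "dx": -0.001, "dy": 0, "dz": -0.008, "ax": 0, "ay": 0, "az": 0},
    {"gripper": 200, "dx": 0, "dy": 0, "dz": 0, "ax": 0, "ay": 0, "az": 0}
  ]
}}

```text
t: 7.05
eef_pos: [583.3, 108.9, 45.3]
orientation: [[-0.972, 0.234, 0.005], [0.234, 0.972, 0.001], [-0.004, 0.002, -1.0]]
contact_force: [-0.3, 1.5, -5.0]
opening: 33.4
```

Request:
{"fn": "jog_arm", "kwargs": {
  "steps": [
    {"gripper": 200, "dx": 0, "dy": 0, "dz": -0.004, "ax": 0, "ay": 0, "az": 0},
    {"gripper": 200, "dx": 0, "dy": 0, "dz": -0.004, "ax": 0, "ay": 0, "az": 0}
  ]
}}

```text
t: 7.25
eef_pos: [582.9, 109.0, 41.4]
orientation: [[-0.972, 0.234, 0.004], [0.234, 0.972, 0.001], [-0.004, 0.002, -1.0]]
contact_force: [-5.4, 0.3, 4.5]
opening: 33.9
```

Request:
{"fn": "jog_arm", "kwargs": {
  "steps": [
    {"gripper": 200, "dx": 0, "dy": 0, "dz": -0.002, "ax": 0, "ay": 0, "az": 0},
    {"gripper": 200, "dx": 0, "dy": 0, "dz": -0.002, "ax": 0, "ay": 0, "az": 0}
  ]
}}

```text
t: 7.45
eef_pos: [582.8, 109.0, 39.4]
orientation: [[-0.972, 0.234, 0.004], [0.234, 0.972, 0.001], [-0.003, 0.001, -1.0]]
contact_force: [-4.5, -0.8, 3.8]
opening: 33.9
```

Request:
{"fn": "jog_arm", "kwargs": {
  "steps": [
    {"gripper": 200, "dx": 0, "dy": 0, "dz": -0.002, "ax": 0, "ay": 0, "az": 0}
  ]
}}

```text
t: 7.55
eef_pos: [582.7, 109.0, 38.4]
orientation: [[-0.972, 0.234, 0.003], [0.234, 0.972, 0.0], [-0.003, 0.001, -1.0]]
contact_force: [-4.3, -0.2, 3.9]
opening: 33.3
```

Request:
{"fn": "jog_arm", "kwargs": {
  "steps": [
    {"gripper": 200, "dx": 0, "dy": 0, "dz": -0.002, "ax": 0, "ay": 0, "az": 0}
  ]
}}

```text
t: 7.65
eef_pos: [582.7, 109.0, 37.4]
orientation: [[-0.972, 0.234, 0.003], [0.234, 0.972, 0.0], [-0.003, 0.001, -1.0]]
contact_force: [-5.0, 0.9, 4.6]
opening: 34.0
```

Request:
{"fn": "jog_arm", "kwargs": {
  "steps": [
    {"gripper": 200, "dx": 0, "dy": 0, "dz": -0.002, "ax": 0, "ay": 0, "az": 0}
  ]
}}

```text
t: 7.75
eef_pos: [582.6, 109.1, 36.3]
orientation: [[-0.972, 0.234, 0.003], [0.234, 0.972, 0.0], [-0.003, 0.001, -1.0]]
contact_force: [-5.5, 0.4, 4.6]
opening: 33.7
```

Request:
{"fn": "jog_arm", "kwargs": {
  "steps": [
    {"gripper": 200, "dx": 0, "dy": 0, "dz": -0.002, "ax": 0, "ay": 0, "az": 0}
  ]
}}

```text
t: 7.85
eef_pos: [582.6, 109.0, 35.2]
orientation: [[-0.972, 0.234, 0.003], [0.234, 0.972, 0.0], [-0.003, 0.001, -1.0]]
contact_force: [-4.9, 0.2, 6.4]
opening: 33.3
```

Request:
{"fn": "jog_arm", "kwargs": {
  "steps": [
    {"gripper": 200, "dx": 0, "dy": 0, "dz": -0.002, "ax": 0, "ay": 0, "az": 0}
  ]
}}

```text
t: 7.95
eef_pos: [582.5, 109.1, 34.2]
orientation: [[-0.972, 0.234, 0.003], [0.234, 0.972, 0.0], [-0.003, 0.001, -1.0]]
contact_force: [-5.0, -1.0, 6.2]
opening: 33.6
```

```bash
python3 -c "
from h import *
im=save('scene','s2.png'); c=cv2.resize(im[150:330,200:440],None,fx=3,fy=3,interpolation=cv2.INTER_CUBIC); cv2.imwrite('pics/s2c.png',c[:,:,::-1])"
```

```text
(no output)
```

View pics/s2c.png

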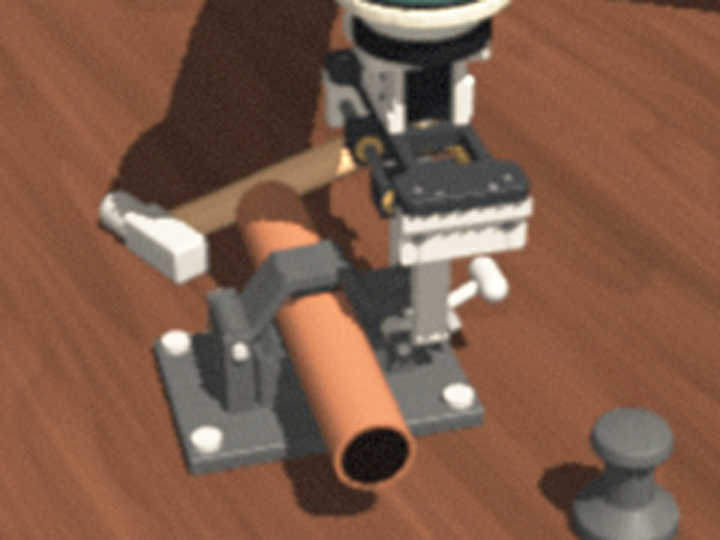

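The cap is nearly home over the tube, the bolt lies outside, and the tube is unmoved.

Request:
{"fn": "jog_arm", "kwargs": {
  "steps": [
    {"gripper": 200, "dx": 0.001, "dy": 0, "dz": -0.002, "ax": 0, "ay": 0, "az": 0}
  ]
}}

```text
t: 8.1
eef_pos: [582.7, 109.0, 33.0]
orientation: [[-0.972, 0.234, 0.002], [0.234, 0.972, 0.0], [-0.002, 0.001, -1.0]]
contact_force: [-9.1, -0.2, 7.0]
opening: 33.4
```

Request:
{"fn": "jog_arm", "kwargs": {
  "steps": [
    {"gripper": 200, "dx": 0.001, "dy": 0, "dz": -0.002, "ax": 0, "ay": 0, "az": 0}
  ]
}}

```text
t: 8.2
eef_pos: [582.6, 109.0, 31.8]
orientation: [[-0.972, 0.234, 0.002], [0.234, 0.972, -0.0], [-0.002, 0.0, -1.0]]
contact_force: [-8.2, 0.4, 7.0]
opening: 33.6
```

Request:
{"fn": "jog_arm", "kwargs": {
  "steps": [
    {"gripper": 200, "dx": 0, "dy": 0, "dz": -0.002, "ax": 0, "ay": 0, "az": 0}
  ]
}}

```text
t: 8.3
eef_pos: [582.6, 109.0, 30.8]
orientation: [[-0.972, 0.234, 0.001], [0.234, 0.972, -0.0], [-0.001, 0.0, -1.0]]
contact_force: [-4.0, 0.2, 7.3]
opening: 33.4
```

Request:
{"fn": "jog_arm", "kwargs": {
  "steps": [
    {"gripper": 200, "dx": 0, "dy": 0, "dz": 0, "ax": 0, "ay": 0, "az": 0}
  ]
}}

```text
t: 8.4
eef_pos: [582.6, 109.0, 30.7]
orientation: [[-0.972, 0.233, 0.001], [0.233, 0.972, -0.0], [-0.001, 0.0, -1.0]]
contact_force: [-4.5, 1.0, 3.0]
opening: 34.2
```

Request:
{"fn": "jog_arm", "kwargs": {
  "steps": [
    {"gripper": 200, "dx": 0, "dy": 0, "dz": -0.002, "ax": 0, "ay": 0, "az": 0}
  ]
}}

```text
t: 8.5
eef_pos: [582.6, 109.0, 29.8]
orientation: [[-0.972, 0.234, 0.001], [0.234, 0.972, -0.0], [-0.002, 0.0, -1.0]]
contact_force: [-5.9, -0.7, 7.2]
opening: 33.7
```

Request:
{"fn": "jog_arm", "kwargs": {
  "steps": [
    {"gripper": 200, "dx": 0, "dy": 0, "dz": -0.002, "ax": 0, "ay": 0, "az": 0}
  ]
}}

```text
t: 8.6
eef_pos: [582.7, 109.0, 28.9]
orientation: [[-0.972, 0.234, 0.002], [0.234, 0.972, -0.0], [-0.002, -0.0, -1.0]]
contact_force: [-6.7, -0.1, 7.7]
opening: 33.6
```

Request:
{"fn": "jog_arm", "kwargs": {
  "steps": [
    {"gripper": 200, "dx": 0, "dy": 0, "dz": -0.002, "ax": 0, "ay": 0, "az": 0}
  ]
}}

```text
t: 8.7
eef_pos: [582.7, 109.0, 28.1]
orientation: [[-0.972, 0.233, 0.002], [0.233, 0.972, -0.001], [-0.002, -0.0, -1.0]]
contact_force: [-5.8, -0.1, 11.3]
opening: 33.7
```

```bash
python3 -c "
from h import *
im=save('scene','s3.png'); c=cv2.resize(im[210:310,250:380],None,fx=6,fy=6,interpolation=cv2.INTER_CUBIC)
e=np.array([.973,-.23,0]);f=np.array([.23,.973,0]);o=np.array([644.3,93,0])
for X,Y,Z in [(17,17,88),(17,-17,88),(-17,17,88),(-17,-17,88),(48,26,56),(-28,17,62)]:
    p=proj('scene',o+e*X+f*Y+np.array([0,0,Z])); print(X,Y,Z,p.round(1)); cv2.circle(c,tuple(int(v) for v in (p-[250,210])*6),4,(0,255,0),1)
cv2.imwrite('pics/s3c.png',c[:,:,::-1])"
```

```text
17 17 88 [295.5 243.8]
17 -17 88 [291.1 233.2]
-17 17 88 [315.4 240.8]
-17 -17 88 [310.4 230.3]
48 26 56 [279.1 265.5]
-28 17 62 [321.8 252.6]
```

View pics/s3c.png

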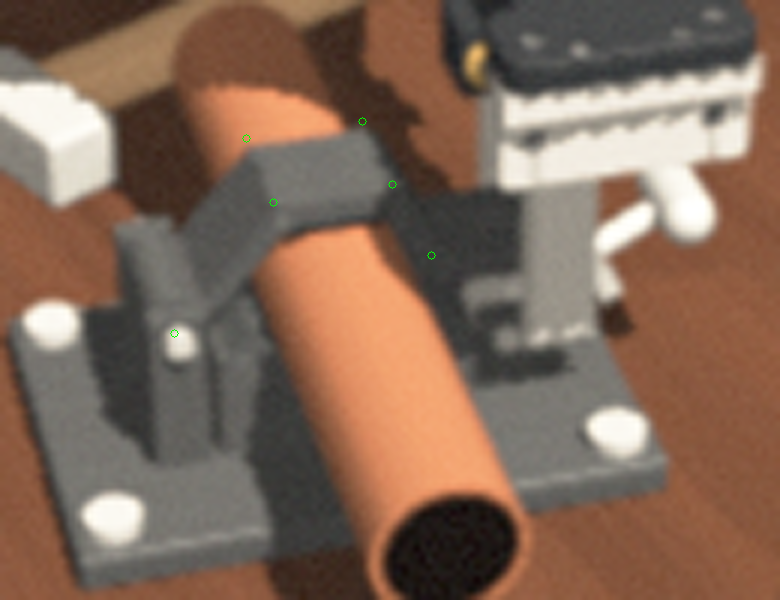

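The projected arch-top corners all lie about 2 px above the image corners, the same shift as at the hinge pin, so the arch top is near level. The force has started to rise. A small further press follows.

Request:
{"fn": "jog_arm", "kwargs": {
  "steps": [
    {"gripper": 200, "dx": 0, "dy": 0, "dz": -0.001, "ax": 0, "ay": 0, "az": 0}
  ]
}}

```text
t: 8.85
eef_pos: [582.8, 109.0, 27.8]
orientation: [[-0.972, 0.234, 0.002], [0.234, 0.972, -0.001], [-0.002, -0.0, -1.0]]
contact_force: [-9.1, -1.9, 12.3]
opening: 33.8
```

Request:
{"fn": "jog_arm", "kwargs": {
  "steps": [
    {"gripper": 200, "dx": 0, "dy": 0, "dz": -0.001, "ax": 0, "ay": 0, "az": 0}
  ]
}}

```text
t: 8.95
eef_pos: [582.8, 109.0, 27.7]
orientation: [[-0.972, 0.234, 0.002], [0.234, 0.972, -0.001], [-0.002, -0.001, -1.0]]
contact_force: [-8.4, -1.1, 14.8]
opening: 34.0
```

Request:
{"fn": "jog_arm", "kwargs": {
  "steps": [
    {"gripper": 200, "dx": 0, "dy": 0, "dz": -0.001, "ax": 0, "ay": 0, "az": 0},
    {"gripper": 200, "dx": 0, "dy": 0, "dz": 0, "ax": 0, "ay": 0, "az": 0}
  ]
}}

```text
t: 9.15
eef_pos: [582.8, 108.9, 27.8]
orientation: [[-0.972, 0.234, 0.002], [0.234, 0.972, -0.002], [-0.002, -0.001, -1.0]]
contact_force: [-5.9, 0.1, 5.0]
opening: 33.7
```

Request:
{"fn": "jog_arm", "kwargs": {
  "steps": [
    {"gripper": 120, "dx": 0, "dy": 0, "dz": 0, "ax": 0, "ay": 0, "az": 0},
    {"gripper": 80, "dx": 0, "dy": 0, "dz": 0, "ax": 0, "ay": 0, "az": 0},
    {"gripper": 80, "dx": 0, "dy": 0, "dz": 0, "ax": 0, "ay": 0, "az": 0},
    {"gripper": 80, "dx": 0, "dy": 0, "dz": 0, "ax": 0, "ay": 0, "az": 0}
  ]
}}

```text
t: 9.55
eef_pos: [584.1, 108.5, 27.7]
orientation: [[-0.972, 0.234, 0.004], [0.234, 0.972, -0.001], [-0.004, -0.0, -1.0]]
contact_force: [-1.0, 0.6, -0.3]
opening: 62.3
```

Request:
{"fn": "jog_arm", "kwargs": {
  "steps": [
    {"gripper": 0, "dx": 0, "dy": 0, "dz": 0.08, "ax": 0, "ay": 0, "az": 0},
    {"gripper": 0, "dx": 0, "dy": 0, "dz": 0.09, "ax": 0, "ay": 0, "az": 0},
    {"gripper": 0, "dx": -0.06, "dy": 0.014, "dz": 0.07, "ax": 0, "ay": 0, "az": 0},
    {"gripper": 0, "dx": -0.06, "dy": 0.014, "dz": 0.07, "ax": 0, "ay": 0, "az": 0},
    {"gripper": 0, "dx": 0, "dy": 0, "dz": 0, "ax": 0, "ay": 0, "az": 0}
  ]
}}

```text
t: 10.05
eef_pos: [521.4, 123.1, 186.4]
orientation: [[-0.972, 0.235, 0.002], [0.235, 0.972, -0.001], [-0.002, -0.0, -1.0]]
contact_force: [1.5, 0.1, 0.3]
opening: 94.1
```

```bash
python3 - <<'E'
from h import *
print(np.round(manip.get_state()['eef_pos'],1))
look('w2',['clamp','hinge','pivot','lug','slot','tee'])
im=save('scene','s4.png'); im2=cv2.imread('pics/w2.png')
c=np.hstack([cv2.resize(im[210:310,250:380],(780,600),interpolation=cv2.INTER_CUBIC)[:,:,::-1][:, :], ])
w=cv2.resize(im2[150:450,200:440],(480,600),interpolation=cv2.INTER_CUBIC)
d=np.hstack([cv2.resize(c,(440,338)),cv2.resize(w,(270,338))]); cv2.imwrite('pics/d4.png',d)
for n in('lug','slot','tee','pivot','hinge'):
    r=manip.place_of(n,'scene'); print('scene',n,[(np.round(x['point'],1).tolist(),round(x['confidence'],2)) for x in r[:1]])
e=np.array([.973,-.23,0]);f=np.array([.23,.973,0]);o=np.array([644.3,93,0]);Pw=wristP()
for n,X,Z in(('lug',-52,58),('slot',-46,62),('pivot',-50,30),('hinge',48,56),('tee1.1',-105.3,58.1),('tee1.2',-107.8,52.5),('tee1.0',-102.2,63.5)):
    q=o+e*X+[0,0,Z]; u=Pw@np.r_[q,1]; print('pred',n,proj('scene',q).round(1),(u[:2]/u[2]).round(1))
E
```

```text
[521.4 123.1 186.4]
clamp (array([317.1, 326.5]), 0.96)
hinge (array([314.5, 394.8]), 0.62)
pivot (array([318.7, 293.1]), 0.97)
lug None
slot None
tee (array([317.6, 251.3]), 0.59)
scene lug [([333.0, 247.0], 0.65)]
scene slot [([330.1, 247.1], 0.6)]
scene tee [([362.7, 243.2], 0.69)]
scene pivot [([331.2, 261.7], 0.73)]
scene hinge [([275.5, 257.2], 0.81)]
pred lug [332.7 247. ] [318.4 308.6]
pred slot [329.4 245.6] [318.5 316.4]
pred pivot [331.6 260.5] [318.2 298.6]
pred hinge [276.1 256.9] [318.9 399.5]
pred tee1.1 [362.1 242.4] [318.1 254. ]
pred tee1.2 [363.4 244.9] [318.  249.6]
pred tee1.0 [360.5 240.1] [318.1 259. ]
```

View pics/d4.png

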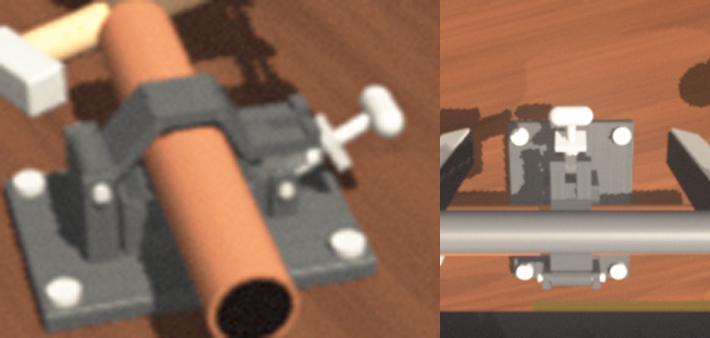

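The cap is home: the lug is predicted at (332.7,247.0) and found at (333,247). The tube is unmoved and the T-bar lies at swing of about 1.14. Next is the T-bar.

Request:
{"fn": "jog_arm", "kwargs": {
  "steps": [
    {"gripper": 90, "dx": 0.039, "dy": -0.011, "dz": -0.06, "ax": 0, "ay": 0, "az": 0},
    {"gripper": 90, "dx": 0, "dy": 0, "dz": -0.09, "ax": 0, "ay": 0, "az": 0},
    {"gripper": 90, "dx": 0, "dy": 0, "dz": -0.07, "ax": 0, "ay": 0, "az": 0},
    {"gripper": 90, "dx": 0, "dy": 0, "dz": -0.04, "ax": 0, "ay": 0, "az": 0},
    {"gripper": 90, "dx": 0, "dy": 0, "dz": 0, "ax": 0, "ay": 0, "az": 0}
  ]
}}

```text
t: 11.2
eef_pos: [543.1, 115.6, 48.2]
orientation: [[-0.971, 0.237, -0.001], [0.237, 0.971, -0.0], [0.001, -0.0, -1.0]]
contact_force: [0.4, -0.7, 0.7]
opening: 61.6
```

Request:
{"fn": "jog_arm", "kwargs": {
  "steps": [
    {"gripper": 90, "dx": -0.004, "dy": 0.002, "dz": -0.022, "ax": 0, "ay": 0, "az": 0},
    {"gripper": 210, "dx": 0, "dy": 0, "dz": 0, "ax": 0, "ay": 0, "az": 0},
    {"gripper": 210, "dx": 0, "dy": 0, "dz": 0, "ax": 0, "ay": 0, "az": 0},
    {"gripper": 210, "dx": 0, "dy": 0, "dz": 0, "ax": 0, "ay": 0, "az": 0},
    {"gripper": 210, "dx": 0, "dy": 0, "dz": 0, "ax": 0, "ay": 0, "az": 0}
  ],
  "force": 25
}}

```text
t: 11.7
eef_pos: [542.9, 117.7, 40.1]
orientation: [[-0.971, 0.237, 0.003], [0.237, 0.971, 0.001], [-0.003, 0.002, -1.0]]
contact_force: [1.2, 3.5, -1.8]
opening: 34.3
```

Request:
{"fn": "jog_arm", "kwargs": {
  "steps": [
    {"gripper": 210, "dx": 0, "dy": 0, "dz": 0, "ax": 0, "ay": 0, "az": 0},
    {"gripper": 210, "dx": 0, "dy": 0, "dz": 0, "ax": 0, "ay": 0, "az": 0}
  ],
  "force": 25
}}

```text
t: 11.9
eef_pos: [543.3, 117.8, 40.8]
orientation: [[-0.971, 0.237, 0.005], [0.237, 0.971, 0.001], [-0.004, 0.002, -1.0]]
contact_force: [0.1, 2.0, -2.8]
opening: 34.3
```

Request:
{"fn": "jog_arm", "kwargs": {
  "steps": [
    {"gripper": 130, "dx": 0, "dy": 0, "dz": 0, "ax": 0, "ay": 0, "az": 0},
    {"gripper": 130, "dx": 0, "dy": 0, "dz": 0, "ax": 0, "ay": 0, "az": 0},
    {"gripper": 130, "dx": -0.004, "dy": 0, "dz": -0.008, "ax": 0, "ay": 0, "az": 0}
  ]
}}

```text
t: 12.2
eef_pos: [541.9, 117.5, 37.3]
orientation: [[-0.971, 0.238, 0.006], [0.238, 0.971, 0.001], [-0.006, 0.002, -1.0]]
contact_force: [-0.1, 0.3, -0.1]
opening: 46.1
```

```bash
python3 - <<'E'
from h import *
s=manip.get_state(); print(np.round(s['eef_pos'],1),s['opening'])
Pw=wristP(); im=save('wrist','w5.png'); g=np.array(s['eef_pos'])-19*np.array(s['orientation'])[:,2]
u=Pw@np.r_[g,1]; u=u[:2]/u[2]; print('grasp px',u.round(1))
print([(np.round(x['point'],1).tolist(),round(x['confidence'],2)) for x in manip.place_of('tee','wrist')[:2]])
c=cv2.resize(im[180:360,220:420],None,fx=3,fy=3,interpolation=cv2.INTER_CUBIC)
cv2.circle(c,tuple(int(v) for v in (u-[220,180])*3),5,(0,255,0),1)
b=save('scene','s5.png'); b=cv2.resize(b[190:300,300:410],(540,540),interpolation=cv2.INTER_CUBIC)
cv2.circle(b,tuple(int(v) for v in (proj('scene',g)-[300,190])*540/110),5,(0,255,0),1)
d=np.hstack([cv2.resize(c,(260,234)),cv2.resize(b,(500,500))[:234] if 0 else cv2.resize(b,(234,234))]); d=cv2.resize(d,None,fx=1.6,fy=1.6); cv2.imwrite('pics/d5.png',d[:,:,::-1])
E
```

```text
[541.9 117.5  37.3] 46.08195604914874
grasp px [318.4 294.9]
[([319.6, 295.8], 0.85)]
```

View pics/d5.png

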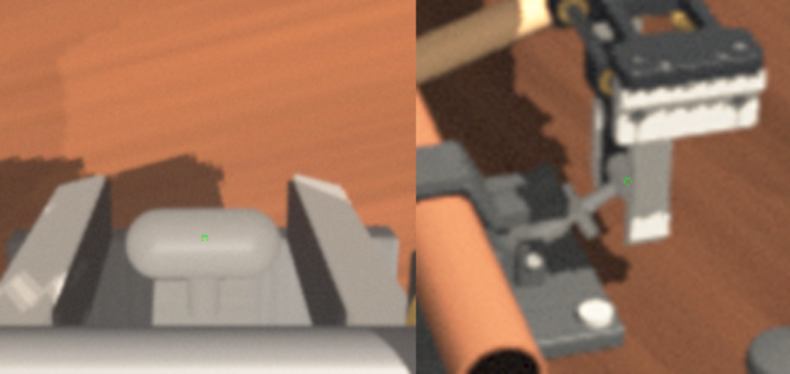

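The grasp point sits on the T-bar centre, at (318,295) against the network's (320,296). Closing now.

Request:
{"fn": "jog_arm", "kwargs": {
  "steps": [
    {"gripper": 210, "dx": 0, "dy": 0, "dz": 0, "ax": 0, "ay": 0, "az": 0},
    {"gripper": 210, "dx": 0, "dy": 0, "dz": 0, "ax": 0, "ay": 0, "az": 0},
    {"gripper": 210, "dx": 0, "dy": 0, "dz": 0, "ax": 0, "ay": 0, "az": 0}
  ],
  "force": 35
}}

```text
t: 12.65
eef_pos: [541.1, 118.3, 36.8]
orientation: [[-0.971, 0.237, 0.005], [0.237, 0.971, 0.002], [-0.004, 0.003, -1.0]]
contact_force: [-0.1, 2.0, -0.3]
opening: 33.9
```

Request:
{"fn": "jog_arm", "kwargs": {
  "steps": [
    {"gripper": 210, "dx": -0.011, "dy": 0.0025, "dz": 0.005, "ax": 0, "ay": 0, "az": 0},
    {"gripper": 210, "dx": -0.011, "dy": 0.0025, "dz": 0.005, "ax": 0, "ay": 0, "az": 0},
    {"gripper": 210, "dx": -0.011, "dy": 0.0025, "dz": 0.005, "ax": 0, "ay": 0, "az": 0},
    {"gripper": 210, "dx": 0, "dy": 0, "dz": 0, "ax": 0, "ay": 0, "az": 0}
  ]
}}

```text
t: 13.05
eef_pos: [526.5, 121.7, 45.4]
orientation: [[-0.971, 0.238, 0.01], [0.238, 0.971, 0.002], [-0.009, 0.005, -1.0]]
contact_force: [6.3, 1.3, -4.8]
opening: 34.1
```

```bash
cat > tee.py <<'E'
from h import *
s=manip.get_state(); g=np.array(s['eef_pos'])-19*np.array(s['orientation'])[:,2]-[644.3,93,0]
X=g@[.973,-.23,0]+50; Y=g@[.23,.973,0]; Z=g[2]-30
F=np.array(s['contact_force'])
print('swing',np.arctan2(-X,Z).round(3),'draw',(np.hypot(X,Z)-62).round(1),'XYZ',X.round(1),Y.round(1),Z.round(1),'Fx_clamp',(F@[.973,-.23,0]).round(1),'Fz',F[2].round(1))
E
python3 tee.py
```

```text
swing 1.122 draw 17.3 XYZ -71.4 0.7 34.4 Fx_clamp 5.8 Fz -4.8
```

Request:
{"fn": "jog_arm", "kwargs": {
  "steps": [
    {"gripper": 210, "dx": 0.008, "dy": -0.002, "dz": 0.018, "ax": 0, "ay": 0.015, "az": 0},
    {"gripper": 210, "dx": 0.012, "dy": -0.003, "dz": 0.017, "ax": 0, "ay": 0, "az": 0},
    {"gripper": 210, "dx": 0.014, "dy": -0.003, "dz": 0.015, "ax": 0, "ay": 0, "az": 0}
  ]
}}

```text
t: 13.35
eef_pos: [543.5, 117.5, 71.1]
orientation: [[-0.971, 0.238, -0.001], [0.238, 0.971, 0.003], [0.001, 0.002, -1.0]]
contact_force: [2.7, 2.5, -9.6]
opening: 33.7
```

```bash
python3 tee.py
```

```text
swing 0.729 draw 18.6 XYZ -53.7 0.6 60.1 Fx_clamp 2.1 Fz -9.6
```

Request:
{"fn": "jog_arm", "kwargs": {
  "steps": [
    {"gripper": 210, "dx": 0.0155, "dy": -0.0035, "dz": 0.01, "ax": 0, "ay": 0, "az": 0},
    {"gripper": 210, "dx": 0.017, "dy": -0.004, "dz": 0.01, "ax": 0, "ay": 0, "az": 0},
    {"gripper": 210, "dx": 0.0185, "dy": -0.0045, "dz": 0.0075, "ax": 0, "ay": 0, "az": 0}
  ]
}}

```text
t: 13.65
eef_pos: [570.3, 111.1, 85.9]
orientation: [[-0.971, 0.238, -0.002], [0.238, 0.971, 0.003], [0.003, 0.002, -1.0]]
contact_force: [-0.6, 4.4, -7.9]
opening: 33.8
```

```bash
python3 tee.py
```

```text
swing 0.335 draw 17.3 XYZ -26.1 0.6 74.9 Fx_clamp -1.6 Fz -7.9
```

Request:
{"fn": "jog_arm", "kwargs": {
  "steps": [
    {"gripper": 210, "dx": 0.015, "dy": -0.0035, "dz": 0.005, "ax": 0, "ay": 0, "az": 0},
    {"gripper": 210, "dx": 0.01, "dy": -0.0025, "dz": 0.002, "ax": 0, "ay": 0, "az": 0},
    {"gripper": 210, "dx": 0, "dy": 0, "dz": 0, "ax": 0, "ay": 0, "az": 0}
  ]
}}

```text
t: 13.95
eef_pos: [584.4, 107.8, 89.3]
orientation: [[-0.971, 0.238, -0.004], [0.238, 0.971, 0.003], [0.005, 0.002, -1.0]]
contact_force: [1.8, 3.9, -7.8]
opening: 34.0
```

```bash
python3 tee.py
```

```text
swing 0.148 draw 17.2 XYZ -11.7 0.6 78.3 Fx_clamp 0.9 Fz -7.8
```

Request:
{"fn": "jog_arm", "kwargs": {
  "steps": [
    {"gripper": 210, "dx": 0.007, "dy": -0.0015, "dz": 0.001, "ax": 0, "ay": 0, "az": 0},
    {"gripper": 210, "dx": 0.007, "dy": -0.0015, "dz": 0, "ax": 0, "ay": 0, "az": 0},
    {"gripper": 210, "dx": 0, "dy": 0, "dz": 0, "ax": 0, "ay": 0, "az": 0}
  ]
}}

```text
t: 14.25
eef_pos: [590.8, 106.5, 89.2]
orientation: [[-0.971, 0.237, -0.006], [0.237, 0.971, 0.003], [0.006, 0.002, -1.0]]
contact_force: [0.5, 2.8, -6.8]
opening: 34.1
```

```bash
python3 tee.py
```

```text
swing 0.064 draw 16.3 XYZ -5.0 0.8 78.2 Fx_clamp -0.2 Fz -6.8
```

Request:
{"fn": "jog_arm", "kwargs": {
  "steps": [
    {"gripper": 210, "dx": 0.004, "dy": -0.001, "dz": 0, "ax": 0, "ay": 0, "az": 0}
  ]
}}

```text
t: 14.35
eef_pos: [592.6, 106.1, 89.1]
orientation: [[-0.971, 0.237, -0.006], [0.237, 0.971, 0.003], [0.007, 0.002, -1.0]]
contact_force: [-2.2, 3.2, -7.6]
opening: 34.0
```

```bash
python3 tee.py
```

```text
swing 0.041 draw 16.1 XYZ -3.2 0.8 78.1 Fx_clamp -2.9 Fz -7.6
```

Request:
{"fn": "jog_arm", "kwargs": {
  "steps": [
    {"gripper": 210, "dx": 0.003, "dy": -0.001, "dz": 0, "ax": 0, "ay": 0, "az": 0}
  ]
}}

```text
t: 14.45
eef_pos: [594.0, 105.7, 89.0]
orientation: [[-0.972, 0.237, -0.007], [0.237, 0.972, 0.003], [0.007, 0.002, -1.0]]
contact_force: [-1.8, 4.1, -6.9]
opening: 34.3
```

Request:
{"fn": "jog_arm", "kwargs": {
  "steps": [
    {"gripper": 210, "dx": 0.002, "dy": -0.0005, "dz": 0, "ax": 0, "ay": 0, "az": 0}
  ]
}}

```text
t: 14.55
eef_pos: [594.9, 105.5, 89.0]
orientation: [[-0.972, 0.237, -0.007], [0.237, 0.972, 0.003], [0.007, 0.002, -1.0]]
contact_force: [-1.7, 3.9, -7.7]
opening: 34.1
```

Request:
{"fn": "jog_arm", "kwargs": {
  "steps": [
    {"gripper": 210, "dx": 0.002, "dy": -0.0005, "dz": 0, "ax": 0, "ay": 0, "az": 0}
  ]
}}

```text
t: 14.65
eef_pos: [595.9, 105.3, 89.0]
orientation: [[-0.972, 0.237, -0.007], [0.237, 0.972, 0.003], [0.008, 0.001, -1.0]]
contact_force: [-1.8, 3.5, -7.0]
opening: 33.9
```

```bash
python3 tee.py
```

```text
swing -0.003 draw 16.0 XYZ 0.2 0.8 78.0 Fx_clamp -2.5 Fz -7.0
```

Contact should come about here; continuing in 1 mm steps until the force rises.

Request:
{"fn": "jog_arm", "kwargs": {
  "steps": [
    {"gripper": 210, "dx": 0.002, "dy": -0.0005, "dz": 0, "ax": 0, "ay": 0, "az": 0}
  ]
}}

```text
t: 14.75
eef_pos: [596.8, 105.0, 88.9]
orientation: [[-0.972, 0.237, -0.007], [0.237, 0.972, 0.003], [0.008, 0.001, -1.0]]
contact_force: [-2.9, 3.5, -6.6]
opening: 33.8
```

Request:
{"fn": "jog_arm", "kwargs": {
  "steps": [
    {"gripper": 210, "dx": 0.002, "dy": -0.0005, "dz": 0, "ax": 0, "ay": 0, "az": 0}
  ]
}}

```text
t: 14.85
eef_pos: [597.8, 104.8, 88.9]
orientation: [[-0.972, 0.237, -0.007], [0.237, 0.972, 0.003], [0.008, 0.001, -1.0]]
contact_force: [-3.0, 3.6, -6.4]
opening: 33.9
```

```bash
python3 tee.py
```

```text
swing -0.028 draw 16.0 XYZ 2.2 0.8 77.9 Fx_clamp -3.7 Fz -6.4
```

Request:
{"fn": "jog_arm", "kwargs": {
  "steps": [
    {"gripper": 210, "dx": 0.002, "dy": -0.0005, "dz": 0, "ax": 0, "ay": 0, "az": 0}
  ]
}}

```text
t: 14.95
eef_pos: [598.6, 104.6, 88.9]
orientation: [[-0.972, 0.236, -0.008], [0.236, 0.972, 0.003], [0.008, 0.001, -1.0]]
contact_force: [-5.5, 4.4, -4.5]
opening: 34.0
```

Request:
{"fn": "jog_arm", "kwargs": {
  "steps": [
    {"gripper": 210, "dx": 0.001, "dy": 0, "dz": 0, "ax": 0, "ay": 0, "az": 0}
  ]
}}

```text
t: 15.05
eef_pos: [598.9, 104.7, 88.9]
orientation: [[-0.972, 0.236, -0.009], [0.236, 0.972, 0.003], [0.009, 0.001, -1.0]]
contact_force: [-5.4, 3.3, -3.7]
opening: 34.1
```

Request:
{"fn": "jog_arm", "kwargs": {
  "steps": [
    {"gripper": 210, "dx": 0.001, "dy": 0, "dz": 0, "ax": 0, "ay": 0, "az": 0}
  ]
}}

```text
t: 15.15
eef_pos: [599.0, 104.6, 88.9]
orientation: [[-0.972, 0.236, -0.009], [0.236, 0.972, 0.003], [0.01, 0.0, -1.0]]
contact_force: [-6.7, 3.4, -3.5]
opening: 33.9
```

```bash
python3 tee.py
```

```text
swing -0.044 draw 16.0 XYZ 3.5 0.9 77.9 Fx_clamp -7.3 Fz -3.5
```

Request:
{"fn": "jog_arm", "kwargs": {
  "steps": [
    {"gripper": 210, "dx": 0.001, "dy": 0, "dz": -0.008, "ax": 0, "ay": 0, "az": 0},
    {"gripper": 210, "dx": 0.001, "dy": 0, "dz": -0.008, "ax": 0, "ay": 0, "az": 0}
  ]
}}

```text
t: 15.35
eef_pos: [599.7, 104.7, 81.6]
orientation: [[-0.972, 0.236, -0.01], [0.236, 0.972, 0.002], [0.01, -0.0, -1.0]]
contact_force: [-9.7, 2.4, 3.9]
opening: 34.2
```

```bash
python3 tee.py
```

```text
swing -0.058 draw 8.8 XYZ 4.1 1.2 70.6 Fx_clamp -10.0 Fz 3.9
```

Request:
{"fn": "jog_arm", "kwargs": {
  "steps": [
    {"gripper": 210, "dx": 0, "dy": 0, "dz": -0.004, "ax": 0, "ay": 0, "az": 0},
    {"gripper": 210, "dx": 0, "dy": 0, "dz": -0.004, "ax": 0, "ay": 0, "az": 0}
  ]
}}

```text
t: 15.55
eef_pos: [599.4, 104.8, 78.1]
orientation: [[-0.972, 0.236, -0.011], [0.236, 0.972, 0.002], [0.011, -0.001, -1.0]]
contact_force: [-5.6, 3.2, 2.3]
opening: 33.4
```

```bash
python3 tee.py
```

```text
swing -0.057 draw 5.2 XYZ 3.8 1.2 67.1 Fx_clamp -6.2 Fz 2.3
```

Request:
{"fn": "jog_arm", "kwargs": {
  "steps": [
    {"gripper": 210, "dx": 0, "dy": 0, "dz": -0.003, "ax": 0, "ay": 0, "az": 0}
  ]
}}

```text
t: 15.65
eef_pos: [599.4, 104.8, 76.9]
orientation: [[-0.972, 0.236, -0.011], [0.236, 0.972, 0.001], [0.011, -0.001, -1.0]]
contact_force: [-6.1, 1.9, 1.3]
opening: 34.3
```

Request:
{"fn": "jog_arm", "kwargs": {
  "steps": [
    {"gripper": 210, "dx": 0, "dy": 0, "dz": -0.002, "ax": 0, "ay": 0, "az": 0}
  ]
}}

```text
t: 15.75
eef_pos: [599.4, 104.8, 76.4]
orientation: [[-0.972, 0.236, -0.011], [0.236, 0.972, 0.001], [0.01, -0.001, -1.0]]
contact_force: [-7.9, 2.5, 7.5]
opening: 33.8
```

```bash
python3 tee.py
```

```text
swing -0.058 draw 3.5 XYZ 3.8 1.2 65.4 Fx_clamp -8.3 Fz 7.5
```

The washer appears bottomed: draw reads about 3.5 mm and Fz is rising. Releasing and retreating.

Request:
{"fn": "jog_arm", "kwargs": {
  "steps": [
    {"gripper": 120, "dx": 0, "dy": 0, "dz": 0, "ax": 0, "ay": 0, "az": 0},
    {"gripper": 80, "dx": 0, "dy": 0, "dz": 0, "ax": 0, "ay": 0, "az": 0},
    {"gripper": 80, "dx": 0, "dy": 0, "dz": 0, "ax": 0, "ay": 0, "az": 0},
    {"gripper": 80, "dx": 0, "dy": 0, "dz": 0.02, "ax": 0, "ay": 0, "az": 0},
    {"gripper": 0, "dx": 0, "dy": 0, "dz": 0.08, "ax": 0, "ay": 0, "az": 0}
  ]
}}

```text
t: 16.25
eef_pos: [599.9, 102.4, 125.9]
orientation: [[-0.971, 0.238, -0.012], [0.238, 0.971, -0.001], [0.012, -0.004, -1.0]]
contact_force: [-0.5, -1.2, 0.4]
opening: 69.3
```

Request:
{"fn": "jog_arm", "kwargs": {
  "steps": [
    {"gripper": 0, "dx": -0.03, "dy": 0.007, "dz": 0.09, "ax": 0, "ay": 0, "az": 0},
    {"gripper": 0, "dx": -0.05, "dy": 0.012, "dz": 0.08, "ax": 0, "ay": 0, "az": 0},
    {"gripper": 0, "dx": -0.07, "dy": 0.016, "dz": 0, "ax": 0, "ay": 0, "az": 0},
    {"gripper": 0, "dx": 0, "dy": 0, "dz": 0, "ax": 0, "ay": 0, "az": 0}
  ]
}}

```text
t: 16.65
eef_pos: [524.6, 121.5, 221.0]
orientation: [[-0.971, 0.238, -0.004], [0.238, 0.971, -0.001], [0.004, -0.002, -1.0]]
contact_force: [1.7, -0.5, 0.1]
opening: 93.5
```

```bash
python3 - <<'E'
from h import *
im=save('scene','s6.png')
e=np.array([.973,-.23,0]);o=np.array([644.3,93,0])
for n in('tee','lug','slot','pivot','tube','hammer','stake'):
    r=manip.place_of(n,'scene'); print(n,[(np.round(x['point'],1).tolist(),round(x['confidence'],2)) for x in r[:1]])
for n,X,Z in(('tee sw0 d3',-50,95),('tee d7',-50,99),('tee sw.04 d3',-52.6,95),('lug',-52,58)): print(n,proj('scene',o+e*X+[0,0,Z]).round(1))
Pw=wristP(); w=save('wrist','w6.png')
r=manip.place_of('tee','wrist'); print('wrist tee',[(np.round(x['point'],1).tolist(),round(x['confidence'],2)) for x in r[:1]])
for n,X,Z in(('tee sw0 d3',-50,95),('tee d7',-50,99),('sw.04',-52.6,95)): u=Pw@np.r_[o+e*X+[0,0,Z],1]; print('w',n,(u[:2]/u[2]).round(1))
c=cv2.resize(im[200:310,250:380],None,fx=4,fy=4,interpolation=cv2.INTER_CUBIC); d=cv2.resize(w[200:420,250:390],(280,440),interpolation=cv2.INTER_CUBIC)
cv2.imwrite('pics/d6.png',np.hstack([c[:440,:520],d])[:,:,::-1])
E
```

```text
tee [([327.7, 229.4], 0.49)]
lug [([332.6, 244.2], 0.53)]
slot [([331.2, 244.3], 0.49)]
pivot [([330.8, 262.4], 0.95)]
tube [([305.8, 258.0], 0.87)]
hammer [([302.0, 214.5], 0.67)]
stake [([409.1, 323.5], 0.68)]
tee sw0 d3 [331.6 229.1]
tee d7 [331.6 227.1]
tee sw.04 d3 [333.1 228.9]
lug [332.7 247. ]
wrist tee [([317.8, 305.9], 0.97)]
w tee sw0 d3 [318.5 305.8]
w tee d7 [318.6 307.6]
w sw.04 [318.5 303.2]
```

View pics/d6.png

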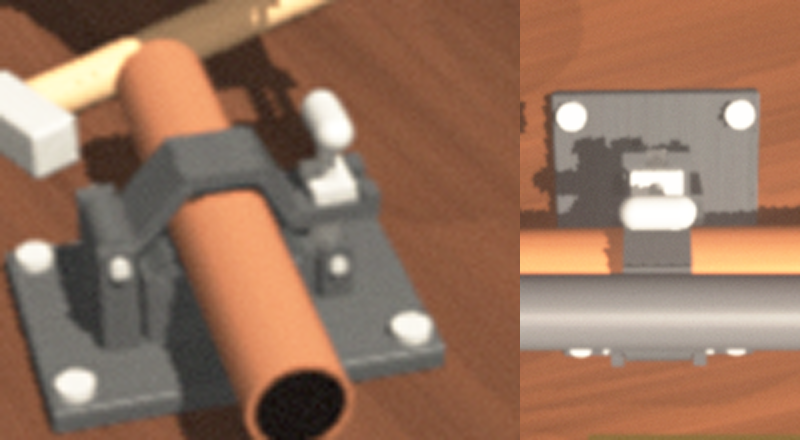

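```bash
python3 -c "
from h import *
print(manip.sign_off(), manip.get_state()['t'])"
```

```text
the job is handed in; nothing more can be done
the job is handed in; nothing more can be done
```

The tube is locked in the clamp as asked, and I handed the job in at about 17 s of the 69 s allowed. No verdict was reported.

- **Cap:** I pinched the lug, swung the hinged half over the tube and pressed it down until it stopped moving. The highest reading at the lug was about 15 N. After I let go, the lug was found within about 0.5 px of its predicted closed position.
- **Bolt:** I gripped the T-bar, drew it out about 17 mm and swung it up. I pushed it lightly to the slot's bottom (about 7 N, briefly 10 N at the bar while lowering) and lowered the washer in behind the lips before releasing.
- **Final check:** In the last pictures the washer is down behind the lips, and the wrist view puts the T-bar within 1 px of the upright, seated position. The tube looks unmoved, the hammer and stake show no visible change, and the gripper is clear. I did not re-check the wooden block, but the arm never went near it.

**Disagreements:**
- My position estimate from the gripper put the bolt at −0.058 rad when it stopped, which would be past the slot's bottom. That is about 3–4 mm, which I put down to calibration or the bar shifting in the grip.
- The scene camera's T-bar point, at low confidence (0.49), was about 4 px to one side of the seated position, in the same direction. The wrist view did not show this.
- In the last scene picture the lug, also at low confidence (0.53), read about 3 px above its closed position, although the picture shows the cap closed.
- The cap angle was judged only from the images and from the press force, not measured to the 0.012 rad limit.

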